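# Nudge a loaded stacking frame into its sockets and snap it home

## Task

The loaded steel stacking frame was set down askew on the lower frame, with its feet on the deck beside the four corner sockets. Slide it along the deck, without lifting it off, until all four feet drop into their sockets, then press it down until every foot snaps fully home and the rails lie flush on the deck. Keep the tin upright inside the frame, and leave the tape measure, sanding block and marking gauge where they are.

Things in the scene. Friction and masses are not known exactly. Their poses are not given: they have to be found in the camera images.
- lower_frame: fixed lower frame: plywood deck 180 (its x) x 264 (its y) x 22 mm on four steel stub legs, yaw within 0.25 rad. Origin on the table under the deck's centre, z up; deck top at 50 mm. Four square 18 mm through sockets, mouths chamfered 1.5 mm, at x = -50 / +50, y = -80 / +80 mm
- upper_frame: loose steel stacking frame, 0.4 to 0.75 kg, 120 (its x) x 180 (its y) x 88 mm: 20 mm square posts over its feet, 20 mm base rails between them (18 to 38 mm above the foot tips, flush with the posts outside), floor at 24 mm. Origin at the centre of the foot-tip plane, z up. Starts on the deck 20 to 34 mm too far to the deck's +y, up to 18 mm off in x, up to 0.1 rad askew
- foot0 (a point): centre of the upper frame's foot tip at its x = -50, y = -80 mm. Each foot is round, 18 mm long, 16 mm thick, with a conical tip 13 mm across and a groove above it. Foot i belongs in socket i; when home, the base rails lie on the deck
- foot1 (a point): centre of the foot tip at x = -50, y = +80 mm
- foot2 (a point): centre of the foot tip at x = +50, y = -80 mm
- foot3 (a point): centre of the foot tip at x = +50, y = +80 mm
- socket0 (a point): where the tip of foot0 must finally be: on the socket's axis at the lower frame's x = -50, y = -80 mm, 18 mm below the deck top. In each socket's outer y wall a round spring plunger stands 3.5 mm in, 5.5 mm below the deck top: a foot drops 3 to 5 mm onto it, then must be pressed past it (5 to 10 N a foot) until it snaps home; one end may sink home by itself
- socket1 (a point): the same for foot1, socket at x = -50, y = +80 mm
- socket2 (a point): the same for foot2, socket at x = +50, y = -80 mm
- socket3 (a point): the same for foot3, socket at x = +50, y = +80 mm
- hoop_left (a point): middle of the top face of the hoop rail at the upper frame's +y end, 88 mm above the foot tips: a flat bar 20 mm wide (y), 16 mm high, joining the two post tops; a place to press
- hoop_right (a point): the same at the upper frame's -y end
- tin: orange tin, 75 mm across, 56 mm high, 0.2 kg, standing loose on the upper frame's floor; origin at the centre of its underside
- measure: tape measure, 37 x 85 x 66 mm, a bystander; origin at the centre of its underside
- sander: wooden sanding block, 67 x 110 x 33 mm, a bystander; origin at the centre of its underside
- gauge: wooden marking gauge, 69 x 200 x 42 mm, a bystander; origin at the centre of its underside
Not all that is in view belongs to the job. What is meant by the tin is not black, red or turquoise, and is the smaller of those in its own colour.

How it is judged:
By the outcome, as a careful person would: the job done as asked, in the order asked, and still so for the second after the job is handed in, with the robot touching nothing.
It also fails if it takes over 64 s, if anything falls off the work surface, if the arm or the gripper's body presses on something with over 40 N, if the wrist force passes 120 N, or if a joint passes its speed limit or range.

## Robot

A 6-joint arm with a two-finger parallel gripper is mounted at the origin on a cart in front of the work surface, level with it; the furniture and walls round the work are solid. World frame = base frame: x ahead of the robot, y to its left, z up, the work surface at z = 0. Lengths are in mm, angles in rad, forces in N, time in s.
With the tool pointing down it reaches from about 275 to 1000 mm from the base axis. Payload 8.4 kg.
Tool frame: the origin (TCP) lies on the centre line of the jaws, within the pads' length; the fingertips stand r.tip_reach ahead of it and the grasp point (between the pads) lies 11 mm behind it (r.tip_reach is the distance from the TCP to the fingertips, in mm); z points along the fingers, y is the line along which they close (so a half turn about z gives the same grasp; the last joint's range is limited). The gripper opens to 85 mm and grips with 20 to 120 N. Pads are 22 mm wide; open, the fingers measure 114 mm over their backs; the gripper's body (76 mm by 85 mm) begins 54 mm behind the grasp point. The pads swing forward as they close: fully open they stand 13 mm farther back than shut.
Start: joints at [1.159, 0.353, 1.633, -0, 1.155, -0.002], TCP at [249.015, 573.253, 199.581] pointing down, gripper open.
Joint ranges: [-2.63, 2.63], [-0.92, 2.1], [0.06, 2.66], [-1.3, 4.44], [0, 2.69], [-3.02, 3.02]. Speed limits (rad/s): [2.22, 2.22, 2.79, 3.14, 3.14, 3.14].

## Interface

Orientations are given as [roll, pitch, yaw] about the fixed x, y, z axes, in that order (R = Rz(yaw) Ry(pitch) Rx(roll)).
In Python, from rig import r gives the robot as it stands.
- The arm moves only by the tool carry_out, never from a script. Its argument "targets" is a list of rows, each an object with "dp": the shift along the tool's x, y, z in mm, a list of three; "yaw": the turn about the tool's z in degrees. A call has 1 to 12 rows; each row is the pose to reach, as a shift and turn from the pose commanded when the call began, along the tool's axes at that moment; what a row does not reach only later rows make up. A row lasts 1/8 s, in which the tool goes at most 62.5 mm and 10.7 degrees, less where a joint would pass 70% of its speed; a pose out of reach is approached as far as the arm can. A call with a gripper value outside its range is refused whole. "fingers" is the opening, from -1 (shut) to 1 (fully open), so that 0 is half open, set as the call begins (left out, the last holds). The fingers move at their own pace and stop on an object; "grip_force" is the grip in N (left out, the last holds). Time passes only in rows, so rows that repeat a pose let the fingers close. It gives the time, the measured TCP pose, the force, the opening and the grip force at its end, in the units of the state.
- r.sense(): the state, without advancing time (a new reading comes with each control period).
- r.grab_frame(name): name is "scene" or "top"; returns the picture (480x640x3 uint8, red, green, blue); there is no depth.
- r.get_calibration(name): a dict with "fx", "fy", "cx", "cy" (pixels), "rvec" (rotation vector, rad) and "tvec" (3), from world to camera coordinates, as OpenCV has them. Camera axes: x right, y down, z forward; pixel columns grow to the right and rows downward; lengths in mm; the calibration is good to about 2 mm. A picture is of the moment at which its call begins. get_calibration takes no time and is no camera call.
- r.sign_off(): hands the job in; it is judged then, once.
The state is a dict: "clock": time; "qpos": joint angles; "qvel": joint speeds; "joint_efforts": joint torques, N m; "eef_pos": TCP position; "tcp_rot": TCP orientation; "contact_force": force on the tool from outside, world axes, zero at the start; "wrist_torque": the same for the moment, N m; "opening": opening from 0.0 (shut) to 1.0 (fully open); "grasp_force": force on a finger pad.
Only numpy, scipy, OpenCV 4.12 (cv2) and the standard library are available. Lean on these libraries where they do the work, as an engineer would, in place of code of your own. Each camera call takes 0.05 s, during which the arm holds its last target. There are 200 camera calls.

## Working session

There is one attempt and no reset: what is moved stays moved. The work goes in short steps, Python scripts to look and compute and a tool call to move; the robot and the scene stay as the last step left them, time stands still between calls to the robot, and variables do not carry over. Pictures are saved under pics/ and viewed, at most 10 in all, crops included, and the job is handed in when it is done.

Besides the shell and the picture viewer there is one more tool, called after ">>>" by a JSON object that holds its "method" and its "body", one argument or row to a line. carry_out: Moves the arm, as the interface text tells. Its arguments: {"type":"object","properties":{"targets":{"type":"array","items":{"type":"object","properties":{"dp":{"type":"array","items":{"type":"number"}},"yaw":{"type":"number"}}}},"fingers":{"type":"number"},"grip_force":{"type":"number"}},"required":["targets"]}

```bash
mkdir -p pics; python3 - <<'E'
from rig import r
import cv2
for n in("scene","top"):
    im=r.grab_frame(n); cv2.imwrite(f"pics/{n}0.png",im[:,:,::-1]); print(r.get_calibration(n))
print(r.sense(), r.tip_reach)
E
```

```text
{'fx': 567.0867773549346, 'fy': 567.0867773549346, 'cx': 318.36069133711027, 'cy': 244.3099068490631, 'rvec': array([ 2.15667895, -0.69553346,  0.30380224]), 'tvec': array([-301.94884222,  399.71612915, 1247.09721084])}
{'fx': 564.1105252219686, 'fy': 564.1105252219686, 'cx': 330.9252057206333, 'cy': 242.15244173721493, 'rvec': array([ 2.18062091, -2.12717925,  0.14681963]), 'tvec': array([ 202.57185762,  514.15223008, 1493.04492651])}
{'clock': 0.1, 'qpos': array([ 1.15861348e+00,  3.53613953e-01,  1.63406220e+00, -6.66010739e-06,
        1.15521296e+00, -2.41087842e-03]), 'qvel': array([ 0.00221029, -0.00139165, -0.00232467, -0.00032821,  0.0022432 ,
        0.00019684]), 'joint_efforts': array([-3.70662519e-04, -6.06350756e+01, -3.42820072e+01, -1.08563211e-05,
        4.02216931e-03,  3.18290860e-08]), 'eef_pos': array([248.81748497, 572.81694519, 198.91384306]), 'tcp_rot': array([-3.14029618e+00,  2.96409373e-06,  2.73182338e+00]), 'contact_force': array([-0.04392361,  0.00175527, -0.06215671]), 'wrist_torque': array([ 0.00177459, -0.00254344,  0.00720674]), 'grasp_force': 0.0, 'opening': 1.0016390945161537} 8.0
```

View pics/top0.png

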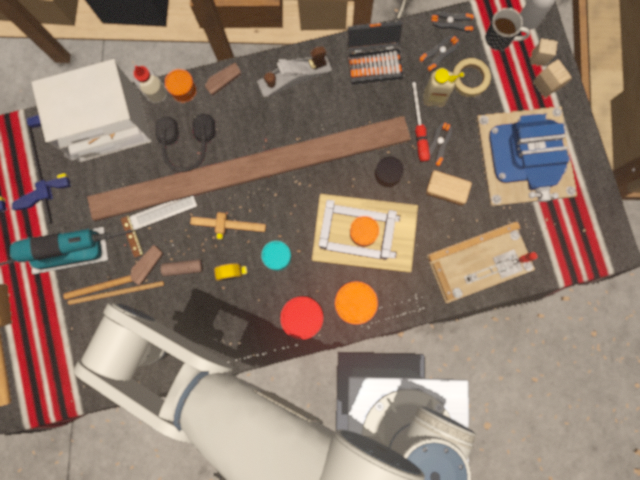

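View pics/scene0.png

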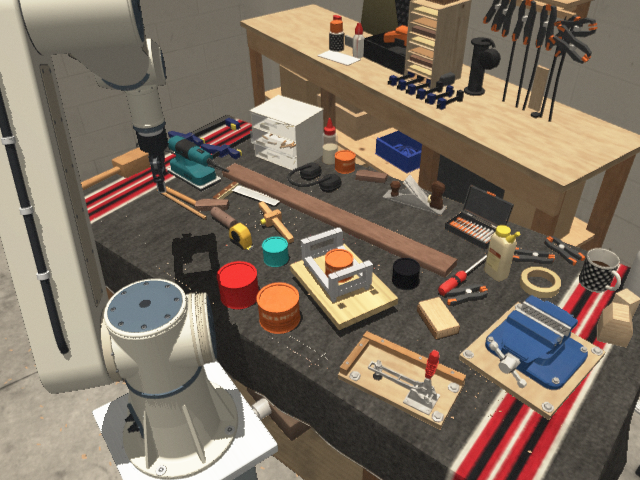

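The top view shows the frame with its deck around (365,232) and an orange tin inside it at (365,231). The other tins are a larger orange one at (356,303), red at (302,317), turquoise at (276,255) and black at (389,171). There is also an orange jar at (180,85). The tin meant is the one at (365,231): it is orange, the smaller one, and stands in the frame. I'll confirm with an enlarged crop.

```bash
python3 - <<'E'
import cv2,numpy as np
a=cv2.imread("pics/top0.png")[185:280,300:430]; b=cv2.imread("pics/scene0.png")[220:335,280:410]
a=cv2.resize(a,None,fx=6,fy=6,interpolation=cv2.INTER_CUBIC);b=cv2.resize(b,None,fx=5,fy=5,interpolation=cv2.INTER_CUBIC)
cv2.imwrite("pics/ca.png",a);cv2.imwrite("pics/cb.png",b)
E
```

```text
(no output)
```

View pics/ca.png

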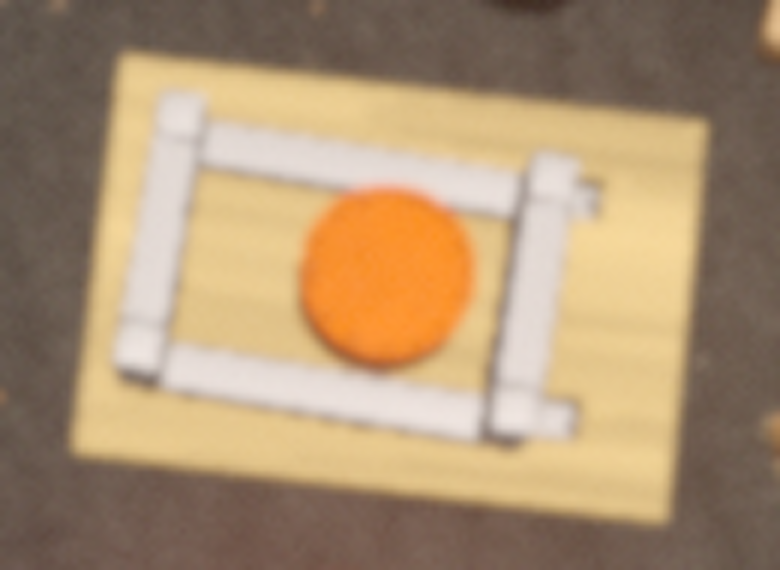

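View pics/cb.png

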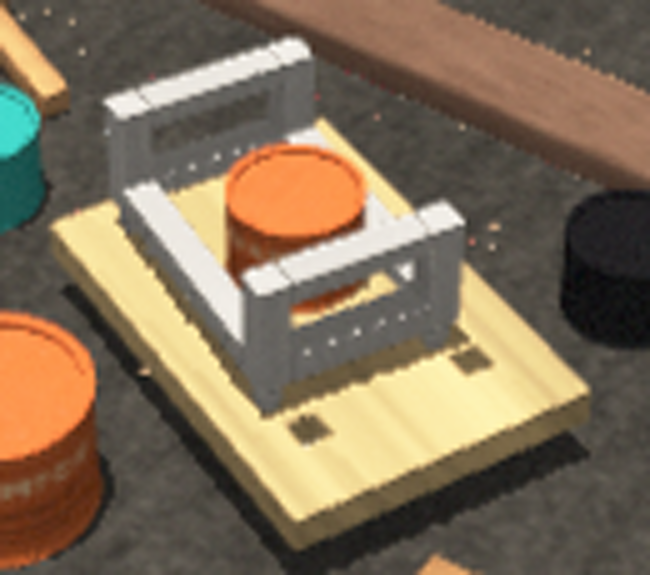

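The crops confirm it: the orange tin at top (365,231) is standing in the upper frame. Deck corners and both hoop top faces are sharp in both views, and the two -y sockets show beyond the right hoop.

```bash
cat >h.py <<'E'
import cv2,numpy as np
from rig import r
def cam(n):
    c=r.get_calibration(n);K=np.array([[c['fx'],0,c['cx']],[0,c['fy'],c['cy']],[0,0,1]])
    return K,cv2.Rodrigues(np.array(c['rvec']))[0],np.array(c['tvec']).reshape(3)
def ray(n,uv,z):
    K,R,t=cam(n);C=-R.T@t;uv=np.atleast_2d(uv).astype(float)
    d=np.c_[uv,np.ones(len(uv))]@np.linalg.inv(K).T@R
    return (C+d*((z-C[2])/d[:,2:]))[:,:2]
def T(p): return np.array(p,float)/6+[300,185]-.42
def S(p): return np.array(p,float)/5+[280,220]-.4
def proj(n,P):
    K,R,t=cam(n);q=(K@(R@np.atleast_2d(P).T+t[:,None])).T;return q[:,:2]/q[:,2:]
def pose(p):  # points ordered +x+y, +x-y, -x-y, -x+y
    c=p.mean(0);v=(p[0]+p[3]-p[1]-p[2])/2;u=(p[0]+p[1]-p[2]-p[3])/2
    return c.round(1),np.hypot(*u).round(1),np.hypot(*v).round(1),np.arctan2(u[1],u[0]).round(4),np.arctan2(-v[0],v[1]).round(4)
E
python3 - <<'E'
from h import *
dk=ray("top",T([(120,55),(708,120),(668,522),(73,455)]),50);print("deck",pose(dk))
fr=ray("top",T([(162,92),(580,158),(535,437),(113,369)]),138);print("frame",pose(fr))
ds=ray("scene",S([(50,228),(298,523),(590,392)]),50);print("deck scene",ds.round(1), "top",dk.round(1))
fs=ray("scene",S([(290,38),(465,217),(268,292),(105,102)]),138);print("frame scene",pose(fs))
# all in image order; colour mask check of deck
im=cv2.imread("pics/top0.png");h=cv2.cvtColor(im,cv2.COLOR_BGR2HSV)
m=cv2.inRange(h[185:280,300:425],(8,0,130),(40,255,255));
c=max(cv2.findContours(m,0,2)[0],key=cv2.contourArea)
b=cv2.boxPoints(cv2.minAreaRect(c))+[300,185];print("mask deck",b.round(1),T([(120,55),(708,120),(668,522),(73,455)]).round(1)); p=ray("top",b,50);print(p.mean(0),)
print("tin",ray("top",T([(388,277)]),130), ray("scene",S([(295,180)]),130))
print("sockets top",ray("top",T([(590,198),(562,418)]),50),"scene",ray("scene",S([(470,361),(310,428)]),50))
E
```

```text
deck (array([535.7, 124.7]), np.float64(182.6), np.float64(266.1), np.float64(-0.0903), np.float64(-0.0872))
frame (array([531.7, 149.1]), np.float64(120.4), np.float64(179.1), np.float64(-0.1471), np.float64(-0.135))
deck scene [[ 4.563e+02  2.612e+02]
 [ 4.340e+02  1.000e-01]
 [ 6.114e+02 -1.570e+01]] top [[ 6.382e+02  2.492e+02]
 [ 6.151e+02 -1.640e+01]
 [ 4.332e+02  6.000e-01]
 [ 4.564e+02  2.652e+02]]
frame scene (array([532.6, 148.1]), np.float64(115.1), np.float64(176.1), np.float64(-0.1216), np.float64(-0.1093))
mask deck [[310.3 261.3]
 [318.4 192. ]
 [419.8 204. ]
 [411.6 273.2]] [[319.6 193.7]
 [417.6 204.6]
 [410.9 271.6]
 [311.7 260.4]]
[535.61371673 124.50605034]
tin [[527.46046372 131.45154728]] [[533.93289571 136.58105821]]
sockets top [[578.11193849  36.4696463 ]
 [478.39191739  48.06906544]] scene [[576.19793935  39.21180683]
 [478.59764507  49.520513  ]]
```

>>> {"method": "carry_out", "body": {
  "targets": [
    {"dp": [-41,-20,0],"yaw": -2},
    {"dp": [-82,-40,0],"yaw": -4},
    {"dp": [-123,-60,0],"yaw": -6},
    {"dp": [-164,-80,0],"yaw": -8},
    {"dp": [-205,-100,0],"yaw": -10},
    {"dp": [-246,-120,0],"yaw": -12},
    {"dp": [-287,-140,0],"yaw": -14},
    {"dp": [-328,-160,0],"yaw": -15.6},
    {"dp": [-369,-180,0],"yaw": -15.6},
    {"dp": [-407,-199,0],"yaw": -15.6},
    {"dp": [-407,-199,0],"yaw": -15.6},
    {"dp": [-407,-199,0],"yaw": -15.6}
  ],
  "fingers": 0,
  "grip_force": 60
}}

```text
clock: 1.6
eef_pos: [542.5, 228.7, 199.2]
tcp_rot: [-3.141, -0.001, 3.003]
contact_force: [0.4, -0.3, -0.6]
opening: 0.5
grasp_force: 0.0
```

>>> {"method": "carry_out", "body": {
  "targets": [
    {"dp": [0,0,15]},
    {"dp": [0,0,30]},
    {"dp": [0,0,42]},
    {"dp": [0,0,52]},
    {"dp": [0,0,60]},
    {"dp": [0,0,66]},
    {"dp": [0,0,72]},
    {"dp": [0,0,76]},
    {"dp": [0,0,79]},
    {"dp": [0,0,79]}
  ]
}}

```text
schema error: expected keys dp, yaw
```

```bash
python3 - <<'E'
from h import *
s=r.sense();print(s['eef_pos'],s['contact_force'])
im=r.grab_frame("scene")[:,:,::-1]
cv2.imwrite("pics/s1.png",cv2.resize(im[200:335,270:410],None,fx=4,fy=4,interpolation=cv2.INTER_CUBIC))
E
```

```text
[542.51148729 228.66150749 199.21129147] [ 0.38784629 -0.3237952  -0.61429297]
```

View pics/s1.png

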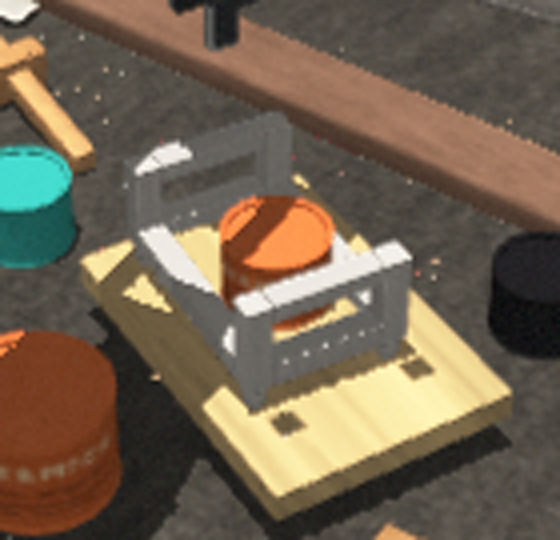

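The move was refused because the rows had no yaw, so the arm has not descended. The picture shows the scene unchanged, with the gripper above the far hoop and a fingertip at crop (220,40). I'll send the descent again with yaw in each row.

>>> {"method": "carry_out", "body": {
  "targets": [
    {"dp": [0,0,15],"yaw": 0},
    {"dp": [0,0,30],"yaw": 0},
    {"dp": [0,0,42],"yaw": 0},
    {"dp": [0,0,52],"yaw": 0},
    {"dp": [0,0,60],"yaw": 0},
    {"dp": [0,0,66],"yaw": 0},
    {"dp": [0,0,72],"yaw": 0},
    {"dp": [0,0,76],"yaw": 0},
    {"dp": [0,0,79],"yaw": 0},
    {"dp": [0,0,79],"yaw": 0}
  ]
}}

```text
clock: 2.9
eef_pos: [543.0, 228.5, 120.5]
tcp_rot: [-3.141, -0.0, 3.004]
contact_force: [0.5, 0.0, -0.3]
opening: 0.502
grasp_force: 0.0
```

>>> {"method": "carry_out", "body": {
  "targets": [
    {"dp": [0,0,0],"yaw": 0},
    {"dp": [0,0,0],"yaw": 0},
    {"dp": [0,0,0],"yaw": 0},
    {"dp": [0,0,0],"yaw": 0},
    {"dp": [0,0,0],"yaw": 0},
    {"dp": [0,0,0],"yaw": 0}
  ],
  "fingers": -1,
  "grip_force": 50
}}

```text
clock: 3.65
eef_pos: [543.0, 228.6, 120.6]
tcp_rot: [-3.142, 0.0, 3.004]
contact_force: [-0.2, -0.3, -0.1]
opening: 0.002
grasp_force: 0.0
```

```bash
python3 - <<'E'
from h import *
o=[]
for n,(a,b,c,d) in dict(scene=(190,320,280,410),top=(170,290,300,420)).items():
    im=r.grab_frame(n)[:,:,::-1];cv2.imwrite(f"pics/full_{n}1.png",im)
    o.append(cv2.resize(im[a:b,c:d],(400,400*(b-a)//(d-c)),interpolation=cv2.INTER_CUBIC))
cv2.imwrite("pics/s2.png",np.hstack(o))
E
```

```text
(no output)
```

View pics/s2.png

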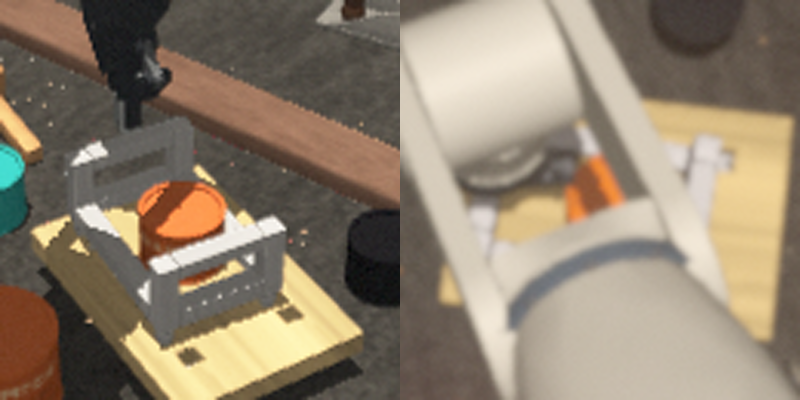

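Left half: the shut fingertips end at about crop (130,130), behind or just above the far hoop. Right half: the arm hides the far hoop. I'll check this against the projections.

```bash
python3 - <<'E'
from h import *
for n in("scene","top"):print(n,proj(n,[[543,228.6,112.6],[543,228.6,138],[542.5,228.7,191]]).round(1))
print(T([(136,371),(184,94)]).mean(0), S([(209,77)]))
print(r.sense())
E
```

```text
scene [[321.2 241.9]
 [321.1 234.7]
 [320.5 219. ]]
top [[326.2 224.9]
 [326.2 223.2]
 [326.1 219.8]]
[326.24666667 223.33      ] [[321.4 235. ]]
{'clock': 3.75, 'qpos': array([ 3.95859208e-01,  3.84003916e-01,  1.78247906e+00,  3.28323845e-05,
        9.75138896e-01, -1.03740276e+00]), 'qvel': array([ 4.13797018e-04, -7.83509765e-05,  9.37168401e-04, -5.77313007e-04,
        1.35622753e-03, -4.25722946e-04]), 'joint_efforts': array([ 1.08289463e-03, -5.85424805e+01, -3.00693083e+01, -1.36721869e-04,
        1.02302078e-03, -5.38399874e-06]), 'eef_pos': array([543.01541997, 228.57416206, 120.56179276]), 'tcp_rot': array([ 3.14158411e+00, -3.89788677e-05,  3.00403988e+00]), 'contact_force': array([ 0.43749989, -0.2907786 ,  0.43284901]), 'wrist_torque': array([ 0.00883073, -0.0234723 ,  0.0086536 ]), 'grasp_force': 0.0, 'opening': -0.0014133275401182162}
```

```bash
python3 - <<'E'
from h import *
a=cv2.imread("pics/full_scene1.png",0);b=cv2.imread("pics/scene0.png",0)
print("now");print(a[216:246,314:332]);
from h import proj
# frame moved? compare right hoop region between images
d=cv2.phaseCorrelate(a[255:300,325:375].astype(float),b[255:300,325:375].astype(float));print(d)
E
```

```text
now
[[ 63  27  25  30  29  28  30  26  29  29  29  35  43  30  53  50  64  70]
 [ 70  44  27  27  27  29  28  30  29  24  34  31  32  30  34  31  41  51]
 [101  57  24  28  21  28  30  30  25  32  30  31  31  26  26  31  42  45]
 [ 80  80  54  46  26  28  31  27  27  28  30  29  31  26  28  30  30  31]
 [ 78  80  87  88  30  28  27  27  26  28  27  33  31  24  27  22  25  52]
 [ 74  76  82  70  32  27  24  24  27  30  28  27  25  29  32  35  43  63]
 [ 79  81  85  69  48  50  35  32  28  27  32  25  37  40  45  55  69  73]
 [ 86  85  84  71  75  92  56  29  28  28  29  33  63  63  64  58  66  68]
 [ 85  83  74  72  77  97  59  28  29  30  29  38  70  81  78  62  64  61]
 [ 79  78  74  73  78  94  57  27  27  29  25  39  72  75  68  73  76  63]
 [ 73  72  73  73  74  94  58  27  28  33  29  39  68  69  72  72  72  75]
 [ 73  73  70  72  76  91  62  24  25  31  28  38  63  63  66  71  70  74]
 [ 76  73  76  74  74  91  60  26  27  29  31  37  66  68  69  69  71  72]
 [ 84  81  80  73  65  94  59  28  28  28  28  34  55  72  71  70  76  77]
 [ 78  85  83  78  66  92  59  28  28  29  35 
[... 518 characters left out ...]
01 100  99 100  99 100  99 100  99]
 [138  99 100  96  97 101 101 101  96 100  99 101  98 101 100  95  95  98]
 [223  99 103 102 100  99 101  99  97 100 100  98  95  95  94  82  75  79]
 [175 114 101  99  98  99  98  95 101  97  95  99  82  73  71  74  70  73]
 [108  96 101 100 100  99  96  94  98  83  74  76  72  71  71  72  75  75]
 [105  99  99  99  94  96  84  79  74  69  70  74  70  70  74  72  79  76]
 [100  95  97  84  75  76  81  78  71  66  70  76  68  72  73  74  78  77]
 [ 81  78  80  77  76  71  70  73  74  73  75  71  73  78  83  86  92  97]
 [ 80  82  75  76  72  75  78  78  69  71  74  78  80  89  99 102 100  99]]
((0.11568099463971038, 0.4028445697314673), 0.6638283326830217)
```

>>> {"method": "carry_out", "body": {
  "targets": [
    {"dp": [0,0,-5],"yaw": 0},
    {"dp": [0,0,-10],"yaw": 0},
    {"dp": [0,0,-10],"yaw": 0}
  ]
}}

```text
clock: 4.12
eef_pos: [543.5, 228.8, 131.3]
tcp_rot: [3.141, 0.001, 3.004]
contact_force: [-0.6, -0.5, -0.2]
opening: 0.003
grasp_force: 0.0
```

```bash
python3 - <<'E'
from h import *
im=r.grab_frame("scene")[:,:,::-1];cv2.imwrite("pics/full_scene2.png",im)
print(cv2.cvtColor(im,6)[210:246,314:332])
E
```

```text
[[ 60  25  25  28  26  28  31  30  33  31  46  83  86  85  66  98 130 131]
 [120  28  29  27  28  30  31  32  30  37  61 107  64  63  69  74 109 115]
 [101  26  26  28  33  30  28  32  34  23  32  37  36  48  59  56  76  84]
 [ 78  32  29  29  26  29  27  27  27  30  29  28  31  37  45  46  49  54]
 [ 68  46  27  31  25  27  27  29  23  28  25  26  34  29  28  28  44  44]
 [ 69  70  36  30  27  30  36  28  28  29  26  30  30  26  27  37  44  37]
 [ 68  68  62  55  24  26  29  25  30  26  29  29  30  25  26  32  29  40]
 [ 72  63  70  83  28  26  28  27  26  30  30  29  30  26  27  27  33  80]
 [ 98  66  70  59  47  36  33  28  30  27  29  31  27  36  51  52  72 130]
 [ 80  85  83  74  73  59  45  30  28  25  33  33  43  63  89 100 109 116]
 [ 80  77  84  73  81  93  59  26  29  27  26  37  72  76  73  80  86 100]
 [ 74  78  78  76  80  96  57  28  32  27  31  36  64  68  70  72  75  79]
 [ 82  82  81  71  77  96  60  24  29  29  32  31  62  63  64  66  66  73]
 [ 84  88  86  76  74  96  57  27  31  25  28  35  64  67  66  60  64  66]
 [ 87  84  77  74  76  95  65  31  31  31  30  38 
[... 900 characters left out ...]
102 100  97  99  99  99]
 [135  97  96  96  98  96  97  98 102 103  99 100 102  99  98 100  99 100]
 [228 134  99  98  99 100 102 102  98  99 101  98  98 100 101  99  98  98]
 [232 217 105 105 100  98 101  98 100  98  99 100  96  97  95  82  76  80]
 [176 115 103  98 100  99 101 101 100  97  96  97  83  74  73  72  72  66]
 [109 100 107 100  99 101  98  97  97  86  77  79  72  70  71  73  76  76]
 [107 101 104  98  95  95  85  80  75  71  69  74  69  69  75  75  79  78]
 [ 98  94  98  81  77  76  81  81  70  69  67  74  71  73  76  76  78  80]
 [ 86  78  81  77  70  71  72  72  71  72  70  73  74  78  85  88  93  97]
 [ 82  79  76  74  73  76  78  72  70  71  76  80  81  90 101  98 100  99]]
```

The visible tip end rises with the tool and sits about 3 px above the hoop, so the tips are higher than I assumed. A gentle touch will measure by how much.

>>> {"method": "carry_out", "body": {
  "targets": [
    {"dp": [0,0,6],"yaw": 0},
    {"dp": [0,0,10],"yaw": 0},
    {"dp": [0,0,12],"yaw": 0},
    {"dp": [0,0,13],"yaw": 0},
    {"dp": [0,0,14],"yaw": 0},
    {"dp": [0,0,15],"yaw": 0},
    {"dp": [0,0,16],"yaw": 0}
  ]
}}

```text
clock: 5.05
eef_pos: [543.1, 228.6, 114.6]
tcp_rot: [3.141, 0.0, 3.004]
contact_force: [0.1, -1.0, -0.1]
opening: 0.001
grasp_force: 0.0
```

>>> {"method": "carry_out", "body": {
  "targets": [
    {"dp": [0,0,1],"yaw": 0},
    {"dp": [0,0,2],"yaw": 0},
    {"dp": [0,0,3],"yaw": 0},
    {"dp": [0,0,4],"yaw": 0}
  ]
}}

```text
clock: 5.55
eef_pos: [543.0, 228.5, 110.5]
tcp_rot: [3.142, -0.0, 3.004]
contact_force: [0.4, 0.8, -1.0]
opening: 0.001
grasp_force: 0.0
```

```bash
python3 - <<'E'
from h import *
im=r.grab_frame("scene")[:,:,::-1];cv2.imwrite("pics/full_scene3.png",im)
t=r.grab_frame("top")[:,:,::-1]
cv2.imwrite("pics/s3.png",np.hstack([cv2.resize(im[195:285,285:375],(400,400),interpolation=cv2.INTER_CUBIC),cv2.resize(t[185:265,300:380],(400,400),interpolation=cv2.INTER_CUBIC)]))
E
```

```text
(no output)
```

View pics/s3.png

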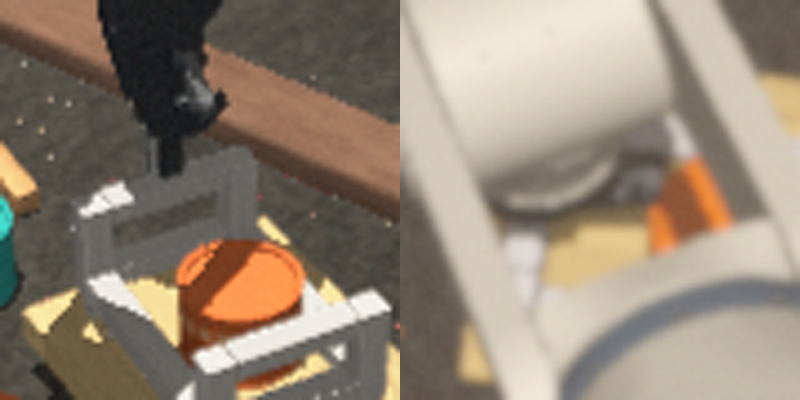

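Left half: the tip ends at crop (172,177), over the hoop's top face and just above it. That puts the tips about 29 mm higher than the stated reach implies. I'll continue down gently to find the contact.

>>> {"method": "carry_out", "body": {
  "targets": [
    {"dp": [0,0,0.7],"yaw": 0},
    {"dp": [0,0,1.4],"yaw": 0},
    {"dp": [0,0,2],"yaw": 0}
  ]
}}

```text
clock: 6.02
eef_pos: [543.1, 228.6, 108.5]
tcp_rot: [3.142, 0.0, 3.004]
contact_force: [-0.1, 0.3, -0.6]
opening: 0.004
grasp_force: 0.0
```

```bash
python3 - <<'E'
from h import *
print(r.sense()['contact_force'])
for z in(200,210,220,230):print(z,proj("scene",[[540,207,z],[546,250,z]]).round(1).tolist())
E
```

```text
[-0.10785477  0.27494282 -0.56324304]
200 [[324.4, 220.5], [316.9, 212.1]]
210 [[324.4, 217.4], [316.8, 209.0]]
220 [[324.3, 214.3], [316.7, 206.0]]
230 [[324.3, 211.2], [316.6, 202.9]]
```

>>> {"method": "carry_out", "body": {
  "targets": [
    {"dp": [0,0,0.7],"yaw": 0},
    {"dp": [0,0,1.4],"yaw": 0},
    {"dp": [0,0,2],"yaw": 0}
  ]
}}

```text
clock: 6.4
eef_pos: [543.0, 228.6, 106.5]
tcp_rot: [-3.142, -0.0, 3.004]
contact_force: [-0.6, 0.0, -0.0]
opening: -0.001
grasp_force: 0.0
```

>>> {"method": "carry_out", "body": {
  "targets": [
    {"dp": [0,0,0.7],"yaw": 0},
    {"dp": [0,0,1.4],"yaw": 0},
    {"dp": [0,0,2],"yaw": 0}
  ]
}}

```text
clock: 6.78
eef_pos: [543.1, 228.6, 106.2]
tcp_rot: [3.141, 0.0, 3.004]
contact_force: [-7.9, -2.5, 20.9]
opening: -0.005
grasp_force: 10.4
```

Contact came at TCP z of about 106.4, so the tips stand 31.6 mm behind the TCP, 40 mm off the stated reach. I'll raise, half-open, descend to TCP z of about 80 and grip.

>>> {"method": "carry_out", "body": {
  "targets": [
    {"dp": [0,0,-8],"yaw": 0},
    {"dp": [0,0,-16],"yaw": 0},
    {"dp": [0,0,-16],"yaw": 0}
  ],
  "fingers": 0
}}

```text
clock: 7.15
eef_pos: [543.5, 228.8, 121.3]
tcp_rot: [3.141, 0.001, 3.004]
contact_force: [0.6, 0.8, -0.2]
opening: 0.502
grasp_force: 0.0
```

>>> {"method": "carry_out", "body": {
  "targets": [
    {"dp": [0,0,0],"yaw": 0},
    {"dp": [0,0,0],"yaw": 0},
    {"dp": [0,0,5],"yaw": 0},
    {"dp": [0,0,10],"yaw": 0},
    {"dp": [0,0,15],"yaw": 0},
    {"dp": [0,0,20],"yaw": 0},
    {"dp": [0,0,25],"yaw": 0},
    {"dp": [0,0,30],"yaw": 0},
    {"dp": [0,0,35],"yaw": 0},
    {"dp": [0,0,40],"yaw": 0},
    {"dp": [0,0,40],"yaw": 0}
  ]
}}

```text
clock: 8.52
eef_pos: [542.7, 228.4, 80.1]
tcp_rot: [-3.141, -0.001, 3.004]
contact_force: [-0.4, 0.5, 0.9]
opening: 0.501
grasp_force: 0.0
```

>>> {"method": "carry_out", "body": {
  "targets": [
    {"dp": [0,0,0],"yaw": 0},
    {"dp": [0,0,0],"yaw": 0},
    {"dp": [0,0,0],"yaw": 0},
    {"dp": [0,0,0],"yaw": 0},
    {"dp": [0,0,0],"yaw": 0}
  ],
  "fingers": -1,
  "grip_force": 40
}}

```text
clock: 9.15
eef_pos: [543.3, 228.8, 80.9]
tcp_rot: [3.141, 0.0, 3.004]
contact_force: [-0.8, 2.1, 4.4]
opening: 0.228
grasp_force: 42.0
```

>>> {"method": "carry_out", "body": {
  "targets": [
    {"dp": [-0.3,-2,0],"yaw": -0.3},
    {"dp": [-0.6,-4,0],"yaw": -0.6},
    {"dp": [-0.9,-6,0],"yaw": -0.9},
    {"dp": [-1.2,-8,0],"yaw": -1.2},
    {"dp": [-1.5,-10,0],"yaw": -1.5},
    {"dp": [-1.8,-12,0],"yaw": -1.8},
    {"dp": [-2.0,-14,0],"yaw": -2.1},
    {"dp": [-2.3,-16,0],"yaw": -2.4},
    {"dp": [-2.5,-18,0],"yaw": -2.7},
    {"dp": [-2.7,-19.5,0],"yaw": -2.9},
    {"dp": [-2.7,-19.5,0],"yaw": -2.9}
  ]
}}

```text
clock: 10.52
eef_pos: [543.2, 209.6, 80.8]
tcp_rot: [3.14, 0.0, 3.054]
contact_force: [-0.9, 5.5, 2.5]
opening: 0.225
grasp_force: 41.9
```

```bash
python3 - <<'E'
from h import *
im=r.grab_frame("scene")[:,:,::-1];cv2.imwrite("pics/full_scene4.png",im)
cv2.imwrite("pics/s4.png",cv2.resize(im[220:335,280:410],None,fx=5,fy=5,interpolation=cv2.INTER_CUBIC))
s=r.sense();print(s['contact_force'],s['wrist_torque'])
# expected projections in crop coords if frame home-aligned: deck pose
c,y=np.array([535.7,124.6]),-.088;R=np.array([[np.cos(y),-np.sin(y)],[np.sin(y),np.cos(y)]])
for nm,L,z in(("hoopR corners at z138",[(60,-90),(-60,-90),(60,-70),(-60,-70)],138),("hoopL",[(60,90),(-60,90)],138),("post feet",[(60,-90),(-60,-90)],68)):
    P=np.c_[(np.array(L)@R.T)+c,np.full(len(L),z)];print(nm,((proj("scene",P)+.4-[280,220])*5).round(0).tolist())
E
```

```text
[-0.86051299  6.5827312   3.31171587] [ 0.87121542  0.10685951 -0.25702316]
hoopR corners at z138 [[506.0, 236.0], [305.0, 320.0], [484.0, 214.0], [284.0, 297.0]]
hoopL [[317.0, 53.0], [127.0, 124.0]]
post feet [[500.0, 337.0], [304.0, 422.0]]
```

View pics/s4.png

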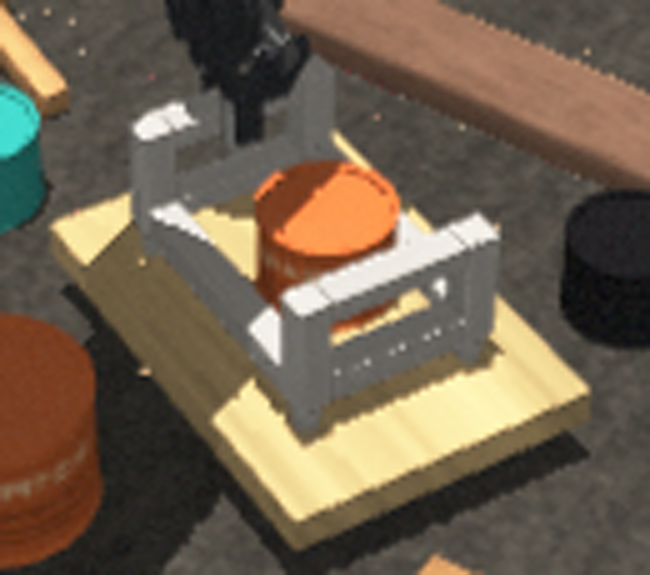

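Crop: the near hoop's outer corners are at about (498,232) and (307,313), against a home prediction of (506,236) and (305,320). About 5 mm of travel along -y is left, and the tin is upright. I'll creep on.

>>> {"method": "carry_out", "body": {
  "targets": [
    {"dp": [0,-0.7,0],"yaw": 0},
    {"dp": [0,-1.4,0],"yaw": 0},
    {"dp": [0,-2.1,0],"yaw": 0},
    {"dp": [0,-2.8,0],"yaw": 0},
    {"dp": [0,-3.5,0],"yaw": 0}
  ]
}}

```text
clock: 11.2
eef_pos: [542.3, 205.0, 80.0]
tcp_rot: [-3.141, -0.001, 3.055]
contact_force: [-1.0, 0.1, -8.9]
opening: 0.225
grasp_force: 40.7
```

>>> {"method": "carry_out", "body": {
  "targets": [
    {"dp": [0,-0.5,0],"yaw": 0},
    {"dp": [0,-1,0],"yaw": 0},
    {"dp": [0,-1.5,0],"yaw": 0},
    {"dp": [0,-1.5,0],"yaw": 0}
  ]
}}

```text
clock: 11.7
eef_pos: [542.6, 203.9, 80.6]
tcp_rot: [-3.142, 0.0, 3.055]
contact_force: [0.8, 0.4, -9.3]
opening: 0.224
grasp_force: 40.7
```

```bash
python3 - <<'E'
from h import *
s=r.sense();print(s['eef_pos'],s['contact_force'],s['wrist_torque'])
a=cv2.imread("pics/full_scene4.png");im=r.grab_frame("scene")[:,:,::-1];cv2.imwrite("pics/full_scene5.png",im)
# corner features of the near hoop tracked between the pictures
p=np.float32([[379.6,266.4],[341.4,282.6],[336.6,279],[376,263],[343.5,301]]).reshape(-1,1,2)
q,st,e=cv2.calcOpticalFlowPyrLK(a[:,:,::-1].mean(2).astype(np.uint8),im.mean(2).astype(np.uint8),p,None,winSize=(9,9))
print((q-p).reshape(-1,2).round(2).tolist(),st.ravel())
P=np.array([[535,45,138],[535,41,138],[535,41,134]]);x=proj("scene",P);print("4mm -y:",x[1]-x[0],"4mm down:",x[2]-x[1])
E
```

```text
[542.61547999 203.85903128  80.61059281] [ 0.77654495  0.38225628 -9.28523411] [ 0.74438562 -0.10109792 -0.05477352]
[[1.5700000524520874, 1.7300000190734863], [1.600000023841858, 2.109999895095825], [1.4900000095367432, 1.909999966621399], [1.5, 1.7100000381469727], [-0.3799999952316284, 1.9900000095367432]] [1 1 1 1 1]
4mm -y: [0.99573878 0.85252881] 4mm down: [-0.04135419  1.19126941]
```

The tool now carries the full weight (-9.3 N), so all four feet are over their sockets. I'll lower gently.

>>> {"method": "carry_out", "body": {
  "targets": [
    {"dp": [0,0,0.7],"yaw": 0},
    {"dp": [0,0,1.4],"yaw": 0},
    {"dp": [0,0,2.1],"yaw": 0},
    {"dp": [0,0,2.8],"yaw": 0},
    {"dp": [0,0,3.5],"yaw": 0},
    {"dp": [0,0,3.5],"yaw": 0}
  ]
}}

```text
clock: 12.5
eef_pos: [543.0, 204.4, 77.5]
tcp_rot: [3.141, 0.001, 3.055]
contact_force: [-0.7, 4.1, -2.6]
opening: 0.224
grasp_force: 41.2
```

>>> {"method": "carry_out", "body": {
  "targets": [
    {"dp": [0,0,0],"yaw": 0},
    {"dp": [0,0,0],"yaw": 0},
    {"dp": [0,0,0],"yaw": 0},
    {"dp": [0,0,0],"yaw": 0},
    {"dp": [0,0,-10],"yaw": 0},
    {"dp": [0,0,-20],"yaw": 0},
    {"dp": [0,0,-30],"yaw": 0},
    {"dp": [0,0,-40],"yaw": 0},
    {"dp": [0,0,-50],"yaw": 0},
    {"dp": [0,0,-50],"yaw": 0}
  ],
  "fingers": 0
}}

```text
clock: 13.75
eef_pos: [543.2, 204.1, 128.1]
tcp_rot: [3.141, 0.002, 3.055]
contact_force: [0.2, 0.3, -0.2]
opening: 0.502
grasp_force: 0.0
```

>>> {"method": "carry_out", "body": {
  "targets": [
    {"dp": [0,0,0],"yaw": 0},
    {"dp": [0,0,0],"yaw": 0},
    {"dp": [0,0,0],"yaw": 0},
    {"dp": [0,0,5],"yaw": 0},
    {"dp": [0,0,10],"yaw": 0},
    {"dp": [0,0,15],"yaw": 0},
    {"dp": [0,0,18],"yaw": 0},
    {"dp": [0,0,18],"yaw": 0}
  ],
  "fingers": -1
}}

```text
clock: 14.75
eef_pos: [542.4, 203.8, 108.7]
tcp_rot: [-3.141, -0.001, 3.055]
contact_force: [0.4, 0.6, -0.1]
opening: 0.0
grasp_force: 0.0
```

>>> {"method": "carry_out", "body": {
  "targets": [
    {"dp": [0,0,1],"yaw": 0},
    {"dp": [0,0,2],"yaw": 0},
    {"dp": [0,0,3],"yaw": 0},
    {"dp": [0,0,4],"yaw": 0},
    {"dp": [0,0,5],"yaw": 0},
    {"dp": [0,0,6],"yaw": 0}
  ]
}}

```text
clock: 15.5
eef_pos: [542.6, 203.9, 103.0]
tcp_rot: [3.142, -0.0, 3.055]
contact_force: [-0.2, 0.3, 0.1]
opening: 0.002
grasp_force: 0.0
```

>>> {"method": "carry_out", "body": {
  "targets": [
    {"dp": [0,0,1],"yaw": 0},
    {"dp": [0,0,2],"yaw": 0},
    {"dp": [0,0,3],"yaw": 0}
  ]
}}

```text
clock: 15.88
eef_pos: [542.6, 203.9, 100.0]
tcp_rot: [-3.142, -0.0, 3.055]
contact_force: [-0.5, 0.3, -1.0]
opening: -0.004
grasp_force: 0.0
```

>>> {"method": "carry_out", "body": {
  "targets": [
    {"dp": [0,0,1],"yaw": 0},
    {"dp": [0,0,2],"yaw": 0},
    {"dp": [0,0,3],"yaw": 0},
    {"dp": [0,0,4],"yaw": 0}
  ]
}}

```text
clock: 16.38
eef_pos: [542.6, 203.9, 96.0]
tcp_rot: [-3.142, 0.0, 3.055]
contact_force: [-0.1, -0.1, 0.4]
opening: -0.0
grasp_force: 0.0
```

>>> {"method": "carry_out", "body": {
  "targets": [
    {"dp": [0,0,1],"yaw": 0},
    {"dp": [0,0,2],"yaw": 0},
    {"dp": [0,0,3],"yaw": 0}
  ]
}}

```text
clock: 16.75
eef_pos: [543.0, 204.3, 93.8]
tcp_rot: [3.141, 0.001, 3.055]
contact_force: [-2.8, 1.8, 8.7]
opening: -0.005
grasp_force: 4.3
```

>>> {"method": "carry_out", "body": {
  "targets": [
    {"dp": [0,0,1],"yaw": 0},
    {"dp": [0,0,2],"yaw": 0},
    {"dp": [0,0,3],"yaw": 0}
  ]
}}

```text
clock: 17.12
eef_pos: [542.4, 203.8, 89.8]
tcp_rot: [-3.141, -0.0, 3.055]
contact_force: [-0.2, -0.3, -0.2]
opening: -0.001
grasp_force: 0.0
```

>>> {"method": "carry_out", "body": {
  "targets": [
    {"dp": [0,0,1],"yaw": 0},
    {"dp": [0,0,2],"yaw": 0},
    {"dp": [0,0,3],"yaw": 0}
  ]
}}

```text
clock: 17.5
eef_pos: [542.7, 203.8, 89.1]
tcp_rot: [-3.142, 0.0, 3.055]
contact_force: [-10.0, -3.4, 31.5]
opening: 0.001
grasp_force: 15.5
```

>>> {"method": "carry_out", "body": {
  "targets": [
    {"dp": [0,0,-15],"yaw": 0},
    {"dp": [0,0,-30],"yaw": 0},
    {"dp": [0,0,-40],"yaw": 0},
    {"dp": [0,-30,-40],"yaw": 0},
    {"dp": [0,-60,-40],"yaw": 0},
    {"dp": [0,-90,-40],"yaw": 0},
    {"dp": [0,-120,-40],"yaw": 0},
    {"dp": [0,-150,-40],"yaw": 0},
    {"dp": [0,-160,-40],"yaw": 0},
    {"dp": [0,-160,-40],"yaw": 0},
    {"dp": [0,-160,-32],"yaw": 0},
    {"dp": [0,-160,-24],"yaw": 0}
  ]
}}

```text
clock: 19.0
eef_pos: [528.7, 45.3, 110.4]
tcp_rot: [3.141, -0.0, 3.056]
contact_force: [0.7, 0.5, 0.4]
opening: 0.003
grasp_force: 0.0
```

>>> {"method": "carry_out", "body": {
  "targets": [
    {"dp": [0,0,1],"yaw": 0},
    {"dp": [0,0,2],"yaw": 0},
    {"dp": [0,0,3],"yaw": 0},
    {"dp": [0,0,4],"yaw": 0},
    {"dp": [0,0,5],"yaw": 0},
    {"dp": [0,0,6],"yaw": 0},
    {"dp": [0,0,7],"yaw": 0},
    {"dp": [0,0,8],"yaw": 0},
    {"dp": [0,0,9],"yaw": 0}
  ]
}}

```text
clock: 20.12
eef_pos: [528.9, 44.4, 102.3]
tcp_rot: [-3.141, 0.0, 3.055]
contact_force: [-1.2, -1.2, 6.8]
opening: 0.002
grasp_force: 3.3
```

>>> {"method": "carry_out", "body": {
  "targets": [
    {"dp": [0,0,1],"yaw": 0},
    {"dp": [0,0,2],"yaw": 0},
    {"dp": [0,0,3],"yaw": 0}
  ]
}}

```text
clock: 20.5
eef_pos: [529.0, 44.4, 99.3]
tcp_rot: [-3.141, 0.001, 3.055]
contact_force: [-0.7, -1.2, 3.3]
opening: -0.002
grasp_force: 1.4
```

>>> {"method": "carry_out", "body": {
  "targets": [
    {"dp": [0,0,1],"yaw": 0},
    {"dp": [0,0,2],"yaw": 0},
    {"dp": [0,0,3],"yaw": 0},
    {"dp": [0,0,4],"yaw": 0}
  ]
}}

```text
clock: 21.0
eef_pos: [528.4, 44.2, 95.3]
tcp_rot: [-3.141, -0.001, 3.055]
contact_force: [-2.0, -3.4, 5.7]
opening: 0.001
grasp_force: 3.3
```

>>> {"method": "carry_out", "body": {
  "targets": [
    {"dp": [0,0,1],"yaw": 0},
    {"dp": [0,0,2],"yaw": 0},
    {"dp": [0,0,3],"yaw": 0},
    {"dp": [0,0,4],"yaw": 0}
  ]
}}

```text
clock: 21.5
eef_pos: [528.7, 44.4, 91.1]
tcp_rot: [-3.142, 0.0, 3.055]
contact_force: [-0.2, 0.2, 0.1]
opening: -0.002
grasp_force: 0.0
```

>>> {"method": "carry_out", "body": {
  "targets": [
    {"dp": [0,0,1],"yaw": 0},
    {"dp": [0,0,2],"yaw": 0},
    {"dp": [0,0,3],"yaw": 0},
    {"dp": [0,0,4],"yaw": 0}
  ]
}}

```text
clock: 22.0
eef_pos: [528.7, 44.6, 88.3]
tcp_rot: [3.142, -0.0, 3.055]
contact_force: [-7.7, -0.1, 26.5]
opening: 0.003
grasp_force: 13.0
```

The -y end is home too. The +y end read 89.1 while the frame was tilted, so I'll press it again.

>>> {"method": "carry_out", "body": {
  "targets": [
    {"dp": [0,0,-15],"yaw": 0},
    {"dp": [0,0,-30],"yaw": 0},
    {"dp": [0,0,-40],"yaw": 0},
    {"dp": [0,30,-40],"yaw": 0},
    {"dp": [0,60,-40],"yaw": 0},
    {"dp": [0,90,-40],"yaw": 0},
    {"dp": [0,120,-40],"yaw": 0},
    {"dp": [0,150,-40],"yaw": 0},
    {"dp": [0,160,-40],"yaw": 0},
    {"dp": [0,160,-30],"yaw": 0},
    {"dp": [0,160,-20],"yaw": 0},
    {"dp": [0,160,-10],"yaw": 0}
  ]
}}

```text
clock: 23.5
eef_pos: [542.2, 202.9, 96.1]
tcp_rot: [-3.141, -0.001, 3.054]
contact_force: [0.9, 0.7, 0.9]
opening: -0.0
grasp_force: 0.0
```

>>> {"method": "carry_out", "body": {
  "targets": [
    {"dp": [0,0,2],"yaw": 0},
    {"dp": [0,0,4],"yaw": 0},
    {"dp": [0,0,6],"yaw": 0},
    {"dp": [0,0,7],"yaw": 0},
    {"dp": [0,0,8],"yaw": 0},
    {"dp": [0,0,9],"yaw": 0},
    {"dp": [0,0,10],"yaw": 0}
  ]
}}

```text
clock: 24.38
eef_pos: [542.7, 204.0, 88.3]
tcp_rot: [3.141, 0.0, 3.055]
contact_force: [-6.4, -3.8, 20.0]
opening: 0.002
grasp_force: 10.3
```

>>> {"method": "carry_out", "body": {
  "targets": [
    {"dp": [0,0,-20],"yaw": 0},
    {"dp": [0,0,-60],"yaw": 0},
    {"dp": [0,40,-100],"yaw": 0},
    {"dp": [0,90,-130],"yaw": 0},
    {"dp": [0,140,-130],"yaw": 0},
    {"dp": [0,190,-130],"yaw": 0},
    {"dp": [0,240,-130],"yaw": 0},
    {"dp": [0,290,-130],"yaw": 0},
    {"dp": [0,310,-130],"yaw": 0},
    {"dp": [0,310,-130],"yaw": 0}
  ]
}}

```text
clock: 25.62
eef_pos: [569.0, 514.0, 216.3]
tcp_rot: [-3.141, -0.0, 3.056]
contact_force: [-0.4, -0.3, -0.4]
opening: 0.001
grasp_force: 0.0
```

```bash
python3 - <<'E'
from h import *
o=[]
for n,(a,b,c,d) in dict(scene=(225,335,285,405),top=(185,280,305,425)).items():
    im=r.grab_frame(n)[:,:,::-1]
    o.append(cv2.resize(im[a:b,c:d],(400,400*(b-a)//(d-c)),interpolation=cv2.INTER_CUBIC))
h=min(x.shape[0] for x in o);cv2.imwrite("pics/s6.png",np.hstack([x[:h] for x in o]))
s=r.sense();print(s['eef_pos'],s['contact_force'])
E
```

```text
[569.3262835  512.01910581 216.71396653] [ 0.02193419 -0.68917465 -0.22116308]
```

View pics/s6.png

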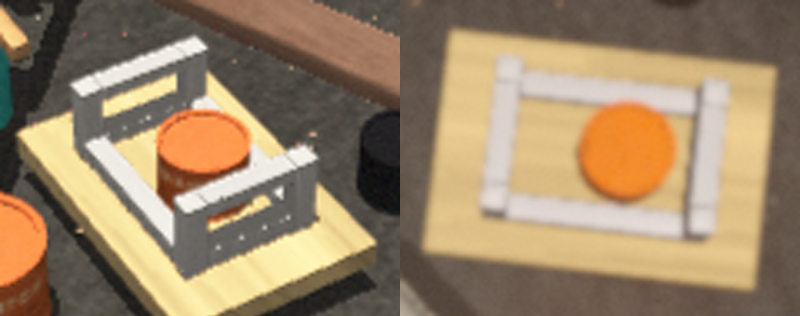

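The rails lie flush on the deck, with no gap under the posts. Both hoops met the press at the same height (88.3), and the tin is upright in the frame at top-crop (625,150). The arm is clear of everything.

```bash
python3 -c "
from rig import r
print(r.sign_off())"
```

```text
the job is handed in; nothing more can be done
None
```

The upper frame was slid into its sockets and pressed home at both ends, with its rails flush on the deck and the tin upright inside; the arm never went near the three bystanders, and I handed the job in (no verdict was returned).

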